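# Read a filter cartridge's code plate, then draw it and hold it tipped for inspection

### The arm

A 6-joint arm with a two-finger parallel gripper is mounted at the origin on a cart in front of the work surface, level with it; the furniture and walls round the work are solid. World frame = base frame: x ahead of the robot, y to its left, z up, the work surface at z = 0. Lengths are in m, angles in degrees, forces in N, time in s.
With the tool pointing down it reaches from about 0.3 to 0.775 m from the base axis. Payload 14.6 kg.
Tool frame: the origin (TCP) lies at the very end of the fingers, on their centre line; the grasp point (between the pads) lies 19 mm behind it; z points along the fingers, y is the line along which they close (so a half turn about z gives the same grasp; the last joint's range is limited). The gripper opens to 85 mm and grips with 20 to 120 N. Pads are 22 mm wide; open, the fingers measure 114 mm over their backs; the gripper's body (76 mm by 85 mm) begins 54 mm behind the grasp point. The pads swing forward as they close: fully open they stand 13 mm farther back than shut.
Start: joints at [-76.524, 17.183, 87.147, -0, 75.671, -3.816], TCP at [0.163, -0.525, 0.231] pointing down, gripper open.
Joint ranges: [-173.82, 173.82], [-45.26, 126.66], [13.44, 144.39], [-59.66, 239.66], [0, 175.72], [-146.38, 146.38]. Speed limits (degrees/s): [127.2, 127.2, 147.25, 180, 180, 180].

### API

Orientations are given as [roll, pitch, yaw] about the fixed x, y, z axes, in that order (R = Rz(yaw) Ry(pitch) Rx(roll)).
In Python, from workcell import readout, get_image, camera_info, arm, spot_in, silhouettes gives the robot as it stands.
- The arm moves only by the tool arm_command, never from a script. Its argument "moves" is one flat list of numbers, 7 for each row, row after row: the shift along the tool's x, y, z in cm, then the turn, a rotation vector about the tool's x, y, z in rad, then the finger opening in cm, from 0 to 8.54. In form: [dx, dy, dz, ax, ay, az, jaw, dx, dy, dz, ax, ay, az, jaw, ...]. A call has exactly 5 rows; each row shifts and turns the commanded pose from where the row before left it, along the tool's axes as they then stand; what a row does not reach is not made up. A row lasts 1/12 s, in which the tool goes at most 41.7 mm and 7.16 degrees, less where a joint would pass 70% of its speed; a pose out of reach is approached as far as the arm can. A call with a gripper value outside its range is refused whole. The fingers move at their own pace and stop on an object; the grip force is fixed at half the most. Time passes only in rows, so rows that do not move let the fingers close, or fill a call up. It gives the time, the measured TCP pose, the force, the opening and the grip force at its end, in the units of the state.
- readout.sense(): the state, without advancing time (a new reading comes with each control period).
- get_image(name): name is "side" or "top"; returns the picture (400x640x3 uint8, red, green, blue); there is no depth.
- camera_info(name): a dict with "camera_matrix" (3x3 intrinsics, pixels), "distortion" ([k1, k2, p1, p2, k3] as OpenCV has them; the pictures are not rectified), "cam_to_world" (4x4, takes a point from camera to world coordinates). Camera axes: x right, y up, looking along -z (the intrinsics and any distortion apply to the point x, -y, -z); pixel columns grow to the right and rows downward; lengths in m; the calibration is good to about 2 mm. A picture is of the moment at which its call begins. camera_info takes no time and is no camera call.
- arm.close_job(): hands the job in; it is judged then, once.
Trained networks look in the newest picture that a camera, given by its name, has taken for a name from the list of things; names that differ only in an ending like _2 or _b are one class to them, and where a whole thing is asked for, a point or a joint stands for the part that bears it (a point fixed in the world has none). Each returns a list of dicts, best first, with "p" (0 to 1); they miss things now and then, are a little off and sometimes report something else, mostly with a low value. They report only what shows in the picture. A call takes as long as a camera call. They do not tell look-alikes from the thing itself.
- spot_in(target, camera): "extent" ([left, top, right, bottom] in pixels, round what is visible of it).
- silhouettes(target, camera): "pixels" (400x640 bool, what is visible of it) and "extent" ([left, top, right, bottom] in pixels, round what is visible of it).
The state is a dict: "t": time; "joints": joint angles; "qd": joint speeds; "joint_torque": joint torques, N m; "position": TCP position; "ee_rot": TCP orientation; "wrist_force": force on the tool from outside, world axes, zero at the start; "wrist_torque": the same for the moment, N m; "opening": finger opening in m; "grip_force": force on a finger pad.
Only numpy, scipy, OpenCV 4.12 (cv2) and the standard library are available. Lean on these libraries where they do the work, as an engineer would, in place of code of your own. Each camera call takes 0.05 s, during which the arm holds its last target. There are 200 camera calls.

### The job

Log the tall filter cartridge with the code plate and show its seal end: first turn it in its holder, without lifting it, until the plate squarely faces the window of the code reader behind it, and leave it still like that for a good second. Then draw the cartridge up out of its holder, lean it over to about 45 degrees and finish holding it in the gripper like that, still, with its foot about 20 cm above the table top; do not put it down or let go. Leave the shorter spare cartridge and everything else as it is.

Things in the scene. Friction and masses are not known exactly. Their poses are not given: they have to be found in the camera images.
- cartridge: the tall filter cartridge, 150 mm tall, 0.2 to 0.4 kg, standing in its holder, where it turns freely with 1.5 mm play. Origin: centre of its foot (underside); z up its axis; +x out through the code plate. Foot 37 mm in diameter to 48 mm up, bare metal body 42 mm to 105 mm up, black grip 40 mm to the top. At the start the plate looks any way but towards the reader
- cartridge_grip (a point): point on the cartridge's axis in the middle of its black fluted round grip (40 mm in diameter, 105 to 150 mm above the foot), 128 mm above its foot; grip it here from above. On the flat top face a raised metal rib, 6 mm wide and 4.5 mm high, runs from the axis towards the plate's side
- plate (a point): centre of the face of the code plate, a raised rectangular metal plate on the cartridge's side, 26 mm wide, 40 mm tall; 76 mm above the foot, 25.5 mm from the axis
- nest: holder of the tall cartridge, fixed to the table: a dark steel cup, bore 40 mm in diameter and 45 mm deep, outside 53 mm, rim 55 mm above the table, on a round foot flange 76 mm in diameter. Origin: centre of its underside on the table; the cartridge's foot stands on the flange's top, 10 mm above it
- reader: the code reader, fixed to the table 145 to 180 mm behind the tall cartridge's holder (the far side from the robot): a grey head 40 x 60 x 52 mm on a bracket and a 70 x 70 mm foot plate, 110 mm tall. Origin: on the table under the middle of the head; its -x axis looks out of the window
- reader_window (a point): centre of the reader's dark glass window, on the face that looks towards the robot and the cartridge, 84 mm above the table; the plate must point at this point (in plan)
- spare: the shorter spare cartridge, 118 mm tall, same diameters, black grip from 73 to 118 mm, without plate, with a round metal boss on top; leave it. Origin: centre of its foot
- spare_nest: holder of the spare cartridge, same shape as the other, fixed to the table beside it, to the left or the right. Origin: centre of its underside
- the_camshaft: bystander: camshaft with gear, 72 x 111 x 71 mm, loose on the table; leave it. Origin: centre of its underside
- the_spark_plug: bystander: spark plug, 20 x 76 x 23 mm, lying loose on the table; leave it. Origin: centre of its underside
- the_piston: bystander: piston with connecting rod, 68 x 170 x 66 mm, lying loose on the table; leave it. Origin: centre of its underside
There are look-alikes about, which are no part of the job. What is shaped like the spare but blue or turquoise is not meant.

How it is judged:
By the outcome, as a careful person would: the job done as asked, in the order asked, and still so for the second after the job is handed in, while the arm keeps its last pose, push and grip.
It also fails if it takes over 54 s, if anything falls off the work surface, if the arm or the gripper's body presses on something with over 40 N, if the wrist force passes 120 N, or if a joint passes its speed limit or range.

## Working session

There is one attempt and no reset: what is moved stays moved. The work goes in short steps, Python scripts to look and compute and a tool call to move; the robot and the scene stay as the last step left them, time stands still between calls to the robot, and variables do not carry over. Pictures are saved under pics/ and viewed, at most 10 in all, crops included, and the job is handed in when it is done.

Besides the shell and the picture viewer there is one more tool, called after "Call:" as name(argument=value, ...) on one line, values as JSON. arm_command: Moves the arm, as the interface text tells. Its arguments: {"type":"object","properties":{"moves":{"type":"array"}},"required":["moves"]}

```bash
mkdir -p pics; ls; python3 - <<'E'
from workcell import *
import cv2,numpy as np
np.set_printoptions(precision=4,suppress=True)
s=readout.sense();print(s['t'],s['position'],s['ee_rot'],s['opening'])
for n in ['side','top']:
    im=get_image(n);cv2.imwrite(f'pics/{n}0.png',im[:,:,::-1])
    c=camera_info(n);print(n,c['camera_matrix'],c['distortion'],c['cam_to_world'])
    for t in ['cartridge','cartridge_grip','plate','nest','reader','reader_window','spare','spare_nest']:
        print(t,[(np.round(d['extent']),round(d['p'],2)) for d in spot_in(t,n)][:4])
E
```

```text
pics
0.0 [ 0.1634 -0.5249  0.2307] [-179.9325   -0.0055   17.292 ] 0.08571817188732418
side [[411.8591   0.     316.4772]
 [  0.     411.8591 197.8159]
 [  0.       0.       1.    ]] [-0.0122  0.      0.      0.      0.    ] [[-0.9997 -0.0168  0.02    0.5267]
 [ 0.026  -0.6025  0.7977  0.8828]
 [-0.0014  0.798   0.6027  0.764 ]
 [ 0.      0.      0.      1.    ]]
cartridge [(array([330., 203., 347., 242.]), 0.58)]
cartridge_grip [(array([328., 200., 348., 244.]), 0.96)]
plate [(array([327., 200., 348., 244.]), 0.67)]
nest [(array([324., 240., 349., 261.]), 0.63)]
reader [(array([263., 225., 293., 278.]), 0.95)]
reader_window [(array([259., 224., 292., 277.]), 0.74), (array([274., 135., 298., 173.]), 0.49)]
spare [(array([348., 177., 366., 213.]), 0.73), (array([312., 169., 330., 199.]), 0.65), (array([293., 154., 302., 192.]), 0.63), (array([282., 177., 297., 217.]), 0.56)]
spare_nest [(array([308., 193., 331., 217.]), 0.58), (array([314., 172., 331., 199.]), 0.36)]
top [[420.8637   0.     320.2329]
 [  0.     420.8637 196.062 ]
 [  0.       0.       1.    ]] [-0.0914  0.      0.      0.      0.    ] [[ 0.017   0.9898 -0.1416  0.3499]
 [-0.9996  0.0199  0.0194  0.004 ]
 [ 0.022   0.1413  0.9897  1.166 ]
 [ 0.      0.      0.      1.    ]]
cartridge [(array([256., 202., 280., 223.]), 0.85)]
cartridge_grip [(array([258., 205., 280., 225.]), 0.62)]
plate [(array([259., 199., 280., 227.]), 0.56)]
nest [(array([400., 241., 416., 252.]), 0.66), (array([261., 204., 290., 232.]), 0.52)]
reader [(array([246., 146., 276., 174.]), 0.7)]
reader_window [(array([245., 143., 277., 178.]), 0.56)]
spare [(array([368., 169., 392., 190.]), 0.87), (array([330., 157., 347., 178.]), 0.83), (array([332., 232., 350., 246.]), 0.79), (array([256., 202., 278., 223.]), 0.67)]
spare_nest [(array([326., 193., 354., 217.]), 0.77)]
```

```bash
python3 - <<'E'
import cv2,numpy as np
a=cv2.imread('pics/side0.png')[120:300,220:420];b=cv2.imread('pics/top0.png')[130:270,220:440]
cv2.imwrite('pics/s1.png',cv2.resize(a,None,fx=3.3,fy=3.3,interpolation=cv2.INTER_CUBIC))
cv2.imwrite('pics/t1.png',cv2.resize(b,None,fx=3.6,fy=3.6,interpolation=cv2.INTER_CUBIC))
E
```

```text
(no output)
```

View pics/s1.png

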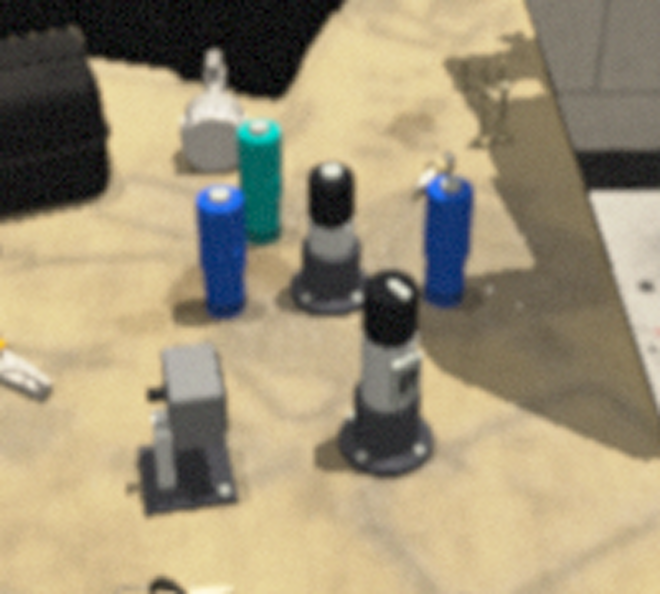

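View pics/t1.png

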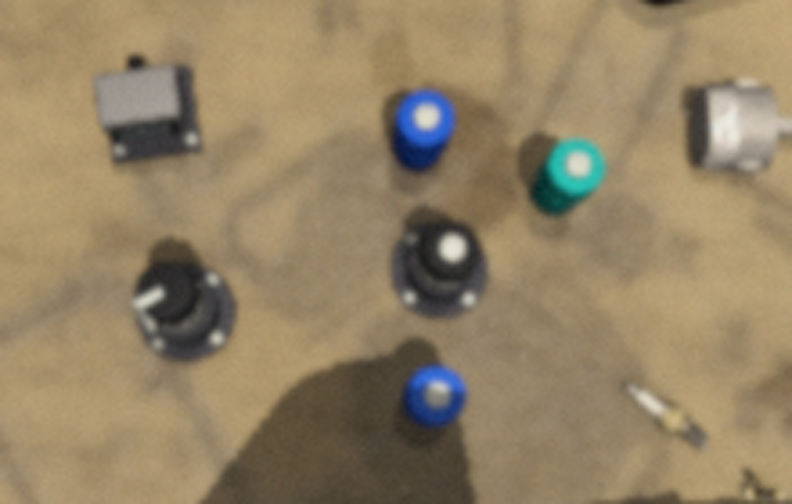

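View pics/top0.png

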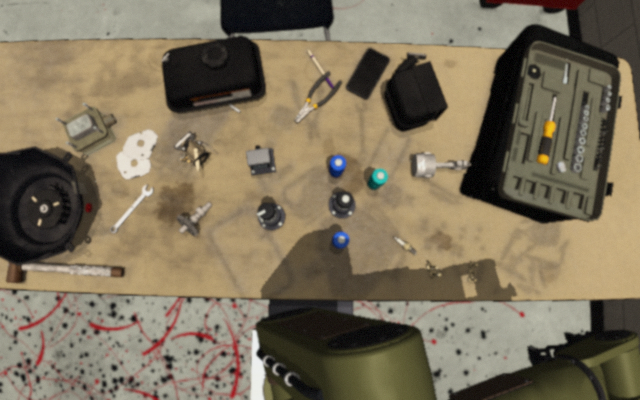

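The tall cartridge with rib and plate is at top (268,213) / side (338,225). The black one with a round boss at top (342,204) is the spare. The blue ones at top (337,165) and (341,240) and the turquoise one at (377,178) are look-alikes. Next, one enlarged crop to confirm the target and measure.

```bash
python3 - <<'E'
import cv2,numpy as np
from workcell import *
T=np.mean([get_image('top').astype(float) for _ in range(6)],0)
S=np.mean([get_image('side').astype(float) for _ in range(6)],0)
np.savez('avg0.npz',T=T,S=S)
f=lambda im,x,y,w,h,k: cv2.resize(im[y:y+h,x:x+w,::-1].clip(0,255).astype(np.uint8),None,fx=k,fy=k,interpolation=cv2.INTER_CUBIC)
# crops: top cart 246..286 x196..236 ; top reader 240..280 x 140..180 ; side cart 320..360 x 198..258
a=f(T,246,198,40,30,10);b=f(T,242,142,40,30,10)
c=f(S,320,198,40,30,10);d=f(S,256,220,40,30,10)
cv2.imwrite('pics/z1.png',np.vstack([np.hstack([a,b]),np.hstack([c,d])]))
E
```

```text
(no output)
```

View pics/z1.png

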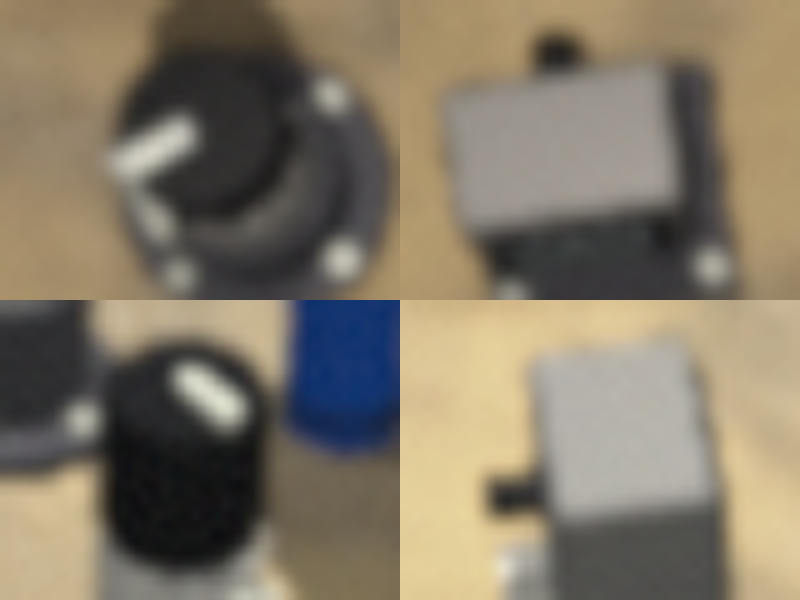

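```bash
cat > h.py <<'E'
import numpy as np,cv2
from workcell import *
np.set_printoptions(precision=4,suppress=True)
def toplane(cam,uv,z):
    c=camera_info(cam);uv=np.array(uv,float).reshape(-1,1,2)
    n=cv2.undistortPoints(uv,np.array(c['camera_matrix']),np.array(c['distortion'])).reshape(-1,2)
    M=np.array(c['cam_to_world']);d=np.c_[n[:,0],-n[:,1],-np.ones(len(n))]@M[:3,:3].T
    return M[:3,3]+d*((z-M[2,3])/d[:,2])[:,None]
def proj(cam,P):
    c=camera_info(cam);M=np.linalg.inv(np.array(c['cam_to_world']))
    p=np.atleast_2d(P)@M[:3,:3].T+M[:3,3]
    return cv2.projectPoints((p*[1,-1,-1]).reshape(-1,1,3),np.zeros(3),np.zeros(3),np.array(c['camera_matrix']),np.array(c['distortion']))[0].reshape(-1,2)
def rib(cam,im,box,thr=110,z=.1645):
    x0,y0,x1,y1=box;g=im[y0:y1,x0:x1].mean(2)
    g=cv2.resize(g,None,fx=10,fy=10,interpolation=cv2.INTER_CUBIC)
    n,l,st,ce=cv2.connectedComponentsWithStats((g>thr).astype(np.uint8))
    k=1+np.argmax(st[1:,4]);ys,xs=np.nonzero(l==k)
    uv=np.c_[xs/10+x0-.45,ys/10+y0-.45]
    P=toplane(cam,uv,z)[:,:2];m=P.mean(0);w,v=np.linalg.eigh(np.cov((P-m).T));d=v[:,1]
    t=(P-m)@d
    return m,np.degrees(np.arctan2(d[1],d[0])),np.ptp(t),np.sqrt(12*w),uv.mean(0)
E
python3 - <<'E'
from h import *
z=np.load('avg0.npz');T,S=z['T'],z['S']
print(rib('top',T,(256,207,268,216)));print(rib('side',S,(335,202,347,214)))
print('head top',toplane('top',np.array([[445,95],[660,65],[682,207],[472,232]])/10+[201.6,141.5],.11))
print('head side',toplane('side',np.array([[535,355],[690,345],[715,500],[560,520]])/10+[215.55,189.5+0],.11))
# flange bolts / nest flange
for n,im in(('top',T),('side',S)):
    for t in ['nest','cartridge_grip','reader','cartridge']:
        for d in silhouettes(t,n)[:2]:
            m=d['pixels'];ys,xs=np.nonzero(m);print(n,t,round(d['p'],2),d['extent'],xs.mean(),ys.mean(),m.sum())
E
```

```text
(array([0.4516, 0.1284]), np.float64(92.53012867896285), np.float64(0.022792231182019312), array([0.0169, 0.0232]), array([259.6617, 212.0946]))
(array([0.4514, 0.1266]), np.float64(115.97952336619566), np.float64(0.02560821858099554), array([0.0108, 0.0227]), array([340.5384, 207.0061]))
head top [[0.6143 0.1761 0.11  ]
 [0.6234 0.121  0.11  ]
 [0.5861 0.114  0.11  ]
 [0.5785 0.1676 0.11  ]]
head side [[0.6228 0.1233 0.11  ]
 [0.5854 0.1206 0.11  ]
 [0.5776 0.176  0.11  ]
 [0.6132 0.1818 0.11  ]]
top nest 0.77 [261.9, 204.4, 287.0, 232.8] 275.9320754716981 219.55094339622642 265
top cartridge_grip 0.64 [257.3, 205.3, 279.9, 225.2] 266.75528700906347 212.95770392749245 331
top cartridge_grip 0.59 [247.8, 146.7, 276.1, 173.8] 260.9165467625899 160.64892086330934 695
top reader 0.97 [247.7, 144.2, 277.4, 174.8] 260.8953323903819 160.997171145686 707
top cartridge 0.65 [256.8, 203.6, 278.4, 223.1] 266.9432835820896 212.9313432835821 335
side nest 0.85 [321.3, 238.1, 350.4, 261.3] 336.1958174904943 252.17110266159696 526
side cartridge_grip 0.57 [327.2, 201.3, 346.7, 243.1] 337.86382978723407 222.59290780141845 705
side reader 0.77 [262.7, 224.5, 292.5, 278.9] 276.67146486028787 251.25571549534294 1181
side cartridge 0.69 [328.8, 202.1, 351.3, 244.6] 337.92242595204516 222.2228490832158 709
side cartridge 0.32 [323.5, 301.6, 369.8, 337.2] 352.8946759259259 315.068287037037 864
```

```bash
python3 - <<'E'
from h import *
z=np.load('avg0.npz');T,S=z['T'],z['S']
print(T[207:216,255:270].mean(2).astype(int))
for th in(120,135,150):
    print(rib('top',T,(256,207,268,215),th));print(rib('side',S,(335,202,347,214),th))
print('hand',toplane('top',[[246+18.8-.45,198+12.9-.45],[246+11.5-.45,198+16.5-.45]],.1645),toplane('side',[[320+17.8-.45,198+7.3-.45],[320+24.2-.45,198+12.7-.45]],.1645))
print('bolts',toplane('top',np.array([[330,95],[180,275],[342,258],[155,215]])/10+[245.55,197.55],.011))
# grip-top outline template check
for n,im,ax in (('top',T,None),('side',S,None)): pass
E
```

```text
[[132 130 116  88  57  42  40  42  42  43  44  44  44  44  44]
 [129 124 106  73  48  40  40  48  54  56  50  44  44  46  46]
 [126 120  98  65  45  46  56  75  94  93  69  50  45  46  46]
 [127 116  92  65  55  71  97 129 153 145 100  59  48  47  46]
 [126 116  95  83  97 125 156 180 190 173 118  66  49  46  47]
 [126 121 117 129 157 178 196 197 186 156 106  63  49  48  48]
 [128 136 150 172 194 201 197 175 142 107  74  54  48  48  49]
 [128 138 160 183 192 180 157 121  87  63  50  49  48  48  49]
 [126 128 141 157 158 132  98  71  53  50  48  48  49  50  48]]
(array([0.4511, 0.1264]), np.float64(109.73234593403915), np.float64(0.024058054007564143), array([0.0082, 0.0219]), array([260.4925, 212.3454]))
(array([0.4513, 0.1266]), np.float64(116.91245089831575), np.float64(0.02481978048426546), array([0.0101, 0.0219]), array([340.545 , 206.9918]))
(array([0.4508, 0.1263]), np.float64(112.71512605354314), np.float64(0.023530193606481606), array([0.0072, 0.0208]), array([260.5188, 212.4617]))
(array([0.4513, 0.1265]), np.float64(117.96985494639718), np.float64(0.023499962131632274), array([0.0091, 0.0209]), array([340.5512, 206.981 ]))
(array([0.4508, 0.1257]), np.float64(116.60599120451643), np.float64(0.02050678977444151), array([0.0064, 0.0181]), array([260.7558, 212.4742]))
(array([0.4513, 0.1265]), np.float64(118.88182310788996), np.float64(0.022050063468717716), array([0.0081, 0.0195]), array([340.5551, 206.9685]))
hand [[0.4558 0.1173 0.1645]
 [0.4468 0.1344 0.1645]] [[0.4583 0.1183 0.1645]
 [0.4448 0.139  0.1645]]
bolts [[0.4823 0.0958 0.011 ]
 [0.4317 0.1355 0.011 ]
 [0.4373 0.0912 0.011 ]
 [0.4481 0.1429 0.011 ]]
```

```bash
python3 - <<'E'
import numpy as np
yaw=np.radians(17.29);p=np.array([.1634,-.5249]);g=np.array([.456,.117])
for i in range(20):
    d=(g-p)/(20-i);x=np.array([np.cos(yaw),np.sin(yaw)]);y=np.array([np.sin(yaw),-np.cos(yaw)])
    r=np.round([d@x*100,d@y*100],2);p=p+(r[0]*x+r[1]*y)/100;yaw+=.1
    print(r[0],',',r[1],',0,0,0,-0.1,8.5,',end='\n' if i%5==4 else ' ')
print(p,np.degrees(yaw))
E
```

```text
2.35 , -2.63 ,0,0,0,-0.1,8.5, 2.6 , -2.38 ,0,0,0,-0.1,8.5, 2.83 , -2.11 ,0,0,0,-0.1,8.5, 3.02 , -1.82 ,0,0,0,-0.1,8.5, 3.19 , -1.51 ,0,0,0,-0.1,8.5,
3.32 , -1.18 ,0,0,0,-0.1,8.5, 3.43 , -0.84 ,0,0,0,-0.1,8.5, 3.49 , -0.5 ,0,0,0,-0.1,8.5, 3.52 , -0.15 ,0,0,0,-0.1,8.5, 3.52 , 0.21 ,0,0,0,-0.1,8.5,
3.48 , 0.56 ,0,0,0,-0.1,8.5, 3.41 , 0.9 ,0,0,0,-0.1,8.5, 3.3 , 1.24 ,0,0,0,-0.1,8.5, 3.16 , 1.56 ,0,0,0,-0.1,8.5, 2.99 , 1.87 ,0,0,0,-0.1,8.5,
2.79 , 2.16 ,0,0,0,-0.1,8.5, 2.56 , 2.43 ,0,0,0,-0.1,8.5, 2.31 , 2.67 ,0,0,0,-0.1,8.5, 2.03 , 2.89 ,0,0,0,-0.1,8.5, 1.73 , 3.08 ,0,0,0,-0.1,8.5,
[0.45599574 0.11703703] 131.8815590261647
```

Call:
arm_command(moves=[2.35, -2.63, 0, 0, 0, -0.1, 8.5, 2.6, -2.38, 0, 0, 0, -0.1, 8.5, 2.83, -2.11, 0, 0, 0, -0.1, 8.5, 3.02, -1.82, 0, 0, 0, -0.1, 8.5, 3.19, -1.51, 0, 0, 0, -0.1, 8.5])

```text
t: 2.32
position: [0.2369, -0.3631, 0.2313]
ee_rot: [180.0, 0.0, 46.2]
wrist_force: [1.2, -0.6, -0.3]
opening: 0.0849
grip_force: 0.0
```

Call:
arm_command(moves=[3.32, -1.18, 0, 0, 0, -0.1, 8.5, 3.43, -0.84, 0, 0, 0, -0.1, 8.5, 3.49, -0.5, 0, 0, 0, -0.1, 8.5, 3.52, -0.15, 0, 0, 0, -0.1, 8.5, 3.52, 0.21, 0, 0, 0, -0.1, 8.5])

```text
t: 2.73
position: [0.31, -0.2026, 0.2315]
ee_rot: [180.0, 0.0, 74.8]
wrist_force: [1.2, 0.1, 0.1]
opening: 0.0851
grip_force: 0.0
```

Call:
arm_command(moves=[3.48, 0.56, 0, 0, 0, -0.1, 8.5, 3.41, 0.9, 0, 0, 0, -0.1, 8.5, 3.3, 1.24, 0, 0, 0, -0.1, 8.5, 3.16, 1.56, 0, 0, 0, -0.1, 8.5, 2.99, 1.87, 0, 0, 0, -0.1, 8.5])

```text
t: 3.15
position: [0.3832, -0.042, 0.2316]
ee_rot: [180.0, 0.0, 103.5]
wrist_force: [-0.0, -0.3, -0.2]
opening: 0.085
grip_force: 0.0
```

Call:
arm_command(moves=[2.79, 2.16, 0, 0, 0, -0.1, 8.5, 2.56, 2.43, 0, 0, 0, -0.1, 8.5, 2.31, 2.67, 0, 0, 0, -0.1, 8.5, 2.03, 2.89, 0, 0, 0, -0.1, 8.5, 1.73, 3.08, 0, 0, 0, -0.1, 8.5])

```text
t: 3.57
position: [0.4564, 0.1187, 0.2314]
ee_rot: [180.0, 0.0, 132.2]
wrist_force: [1.0, -0.4, 0.2]
opening: 0.0851
grip_force: 0.0
```

Call:
arm_command(moves=[0, 0, 0, 0, 0, -0.12, 8.5, 0, 0, 0, 0, 0, -0.12, 8.5, 0, 0, 0, 0, 0, -0.12, 8.5, 0, 0, 0, 0, 0, -0.12, 8.5, 0, 0, 0, 0, 0, -0.12, 8.5])

```text
t: 3.98
position: [0.456, 0.1169, 0.2313]
ee_rot: [180.0, -0.0, 166.6]
wrist_force: [0.1, -0.8, 1.1]
opening: 0.085
grip_force: 0.0
```

Call:
arm_command(moves=[0, 0, 0, 0, 0, -0.12, 8.5, 0, 0, 0, 0, 0, -0.12, 8.5, 0, 0, 0, 0, 0, -0.12, 8.5, 0, 0, 0, 0, 0, -0.12, 8.5, 0, 0, 0, 0, 0, -0.12, 8.5])

```text
t: 4.4
position: [0.4561, 0.1168, 0.2314]
ee_rot: [-180.0, 0.0, -159.0]
wrist_force: [-0.3, -0.2, -0.0]
opening: 0.0849
grip_force: 0.0
```

Call:
arm_command(moves=[0, 0, 0, 0, 0, -0.12, 8.5, 0, 0, 0, 0, 0, -0.03, 8.5, 0, 0, 0, 0, 0, 0, 8.5, 0, 0, 0, 0, 0, 0, 8.5, 0, 0, 0, 0, 0, 0, 8.5])

```text
t: 4.82
position: [0.4561, 0.1168, 0.2313]
ee_rot: [180.0, 0.0, -150.9]
wrist_force: [0.0, 0.9, 0.3]
opening: 0.0853
grip_force: 0.0
```

```bash
python3 - <<'E'
from h import *
s=readout.sense();print(s['t'],s['position'],s['ee_rot'],s['joints'])
T=get_image('top');S=get_image('side')
f=lambda im,x,y,w,h,k: cv2.resize(im[y:y+h,x:x+w,::-1],None,fx=k,fy=k,interpolation=cv2.INTER_CUBIC)
cv2.imwrite('pics/a2.png',np.hstack([f(T,220,150,100,100,4),f(S,290,170,100,100,4)]))
E
```

```text
4.8167 [0.4561 0.1168 0.2313] [ 179.9999    0.0031 -150.8604] [   9.9061    7.015    99.458     0.0011   73.5241 -109.2338]
```

View pics/a2.png

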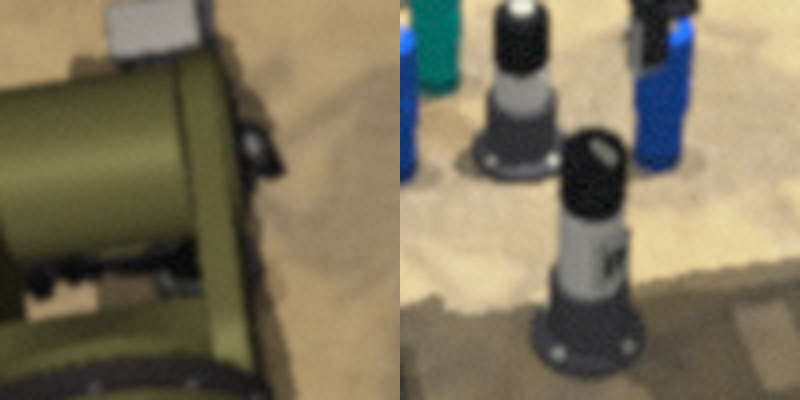

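```bash
python3 - <<'E'
from h import *
s=readout.sense();print(proj('side',[s['position'],[.456,.117,.1645],[.4561,.1168,.212]]))
S=get_image('side')
cv2.imwrite('pics/a3.png',cv2.resize(S[60:260,240:440,::-1],None,fx=3,fy=3,interpolation=cv2.INTER_CUBIC))
print(s['joints'])
E
```

```text
[[339.1513 181.2332]
 [338.277  204.5048]
 [338.8591 188.1386]]
[   9.9088    7.0167   99.4585    0.0017   73.5255 -109.2646]
```

View pics/a3.png

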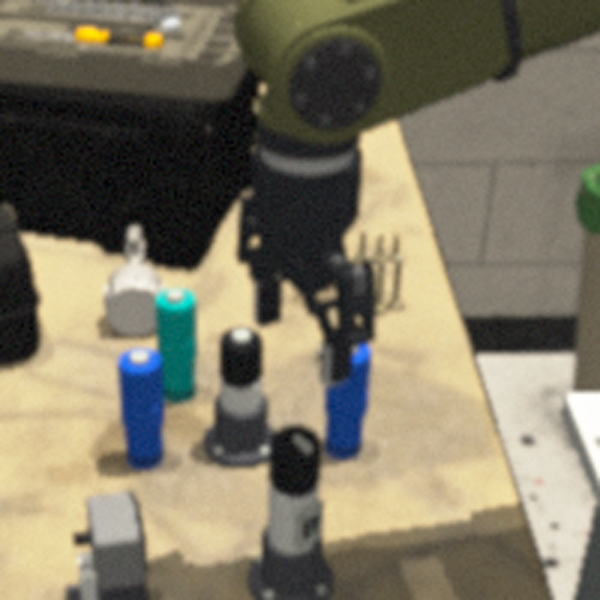

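The picture shows the fingers straddling the cartridge axis, with finger ends at side about (329,160) and (352,183). I'm descending now.

Call:
arm_command(moves=[0, 0, 2.5, 0, 0, 0, 8.5, 0, 0, 2.5, 0, 0, 0, 8.5, 0, 0, 2.5, 0, 0, 0, 8.5, 0, 0, 2.3, 0, 0, 0, 8.5, 0, 0, 1.5, 0, 0, 0, 8.5])

```text
t: 5.38
position: [0.4553, 0.1167, 0.1162]
ee_rot: [180.0, -0.1, -150.8]
wrist_force: [0.1, -0.2, -0.1]
opening: 0.085
grip_force: 0.0
```

Call:
arm_command(moves=[0, 0, 0, 0, 0, 0, 8.5, 0, 0, 0, 0, 0, 0, 6, 0, 0, 0, 0, 0, 0, 5, 0, 0, 0, 0, 0, 0, 4.4, 0, 0, 0, 0, 0, 0, 4.4])

```text
t: 5.8
position: [0.4565, 0.1169, 0.1193]
ee_rot: [-180.0, 0.1, -150.8]
wrist_force: [-0.5, 0.6, 0.3]
opening: 0.044
grip_force: 0.0
```

```bash
python3 - <<'E'
from h import *
s=readout.sense();print(s['t'],s['position'],s['wrist_force'],s['opening'])
S=np.mean([get_image('side').astype(float) for _ in range(2)],0).astype(np.uint8)
cv2.imwrite('pics/a4.png',cv2.resize(S[140:270,280:400,::-1],None,fx=4.5,fy=4.5,interpolation=cv2.INTER_CUBIC))
E
```

```text
5.8 [0.4565 0.1169 0.1193] [-0.4986  0.6109  0.2864] 0.04401353390862788
```

View pics/a4.png

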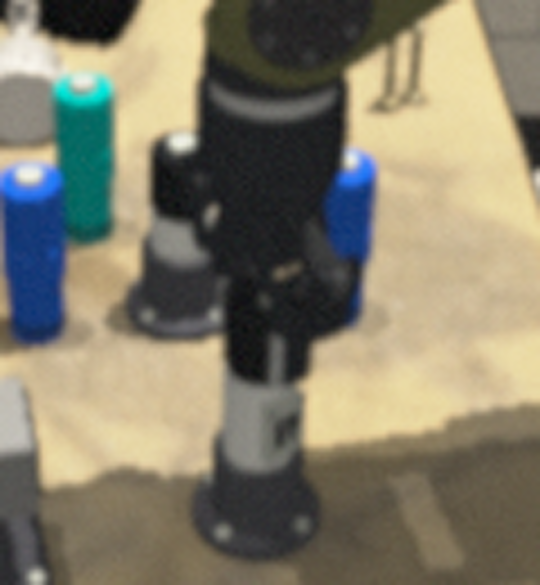

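Call:
arm_command(moves=[0, 0, 0, 0, 0, 0, 3.5, 0, 0, 0, 0, 0, 0, 2, 0, 0, 0, 0, 0, 0, 2, 0, 0, 0, 0, 0, 0, 2, 0, 0, 0, 0, 0, 0, 2])

```text
t: 6.32
position: [0.4566, 0.1168, 0.1191]
ee_rot: [-180.0, 0.1, -150.8]
wrist_force: [0.2, -1.5, 5.8]
opening: 0.0387
grip_force: 59.8
```

Call:
arm_command(moves=[0, 0, 0, 0, 0, 0.06, 2, 0, 0, 0, 0, 0, 0.1, 2, 0, 0, 0, 0, 0, 0.1, 2, 0, 0, 0, 0, 0, 0.1, 2, 0, 0, 0, 0, 0, 0.1, 2])

```text
t: 6.73
position: [0.4563, 0.1169, 0.119]
ee_rot: [180.0, 0.1, -177.4]
wrist_force: [-2.1, -1.4, 8.0]
opening: 0.0387
grip_force: 60.1
```

Call:
arm_command(moves=[0, 0, 0, 0, 0, 0.1, 2, 0, 0, 0, 0, 0, 0.1, 2, 0, 0, 0, 0, 0, 0.1, 2, 0, 0, 0, 0, 0, 0.1, 2, 0, 0, 0, 0, 0, 0.1, 2])

```text
t: 7.15
position: [0.4564, 0.1169, 0.119]
ee_rot: [180.0, 0.1, 154.0]
wrist_force: [-1.5, -1.6, 6.0]
opening: 0.0388
grip_force: 59.9
```

Call:
arm_command(moves=[0, 0, 0, 0, 0, 0.1, 2, 0, 0, 0, 0, 0, 0.1, 2, 0, 0, 0, 0, 0, 0.1, 2, 0, 0, 0, 0, 0, 0.1, 2, 0, 0, 0, 0, 0, 0.1, 2])

```text
t: 7.57
position: [0.4565, 0.1168, 0.119]
ee_rot: [179.9, 0.0, 125.3]
wrist_force: [-0.3, -1.1, 6.5]
opening: 0.0388
grip_force: 59.8
```

Call:
arm_command(moves=[0, 0, 0, 0, 0, 0.1, 2, 0, 0, 0, 0, 0, 0.1, 2, 0, 0, 0, 0, 0, 0.07, 2, 0, 0, 0, 0, 0, 0, 2, 0, 0, 0, 0, 0, 0, 2])

```text
t: 7.98
position: [0.4565, 0.1168, 0.119]
ee_rot: [179.9, 0.0, 110.1]
wrist_force: [-0.5, -1.4, 4.4]
opening: 0.0387
grip_force: 60.0
```

```bash
python3 - <<'E'
from h import *
s=readout.sense();print(s['t'],s['position'],s['ee_rot'],s['wrist_force'],s['wrist_torque'],s['opening'])
S=np.mean([get_image('side').astype(float) for _ in range(6)],0).astype(np.uint8)
T=get_image('top')
f=lambda im,x,y,w,h,k: cv2.resize(im[y:y+h,x:x+w,::-1],None,fx=k,fy=k,interpolation=cv2.INTER_CUBIC)
cv2.imwrite('pics/a5.png',np.hstack([f(S,310,200,50,75,8),f(T,236,140,50,75,8)]))
E
```

```text
7.9833 [0.4565 0.1168 0.119 ] [179.9143   0.0284 110.0756] [-0.5385 -1.37    4.4495] [-0.3255 -0.0219 -0.066 ] 0.038675659452384825
```

View pics/a5.png

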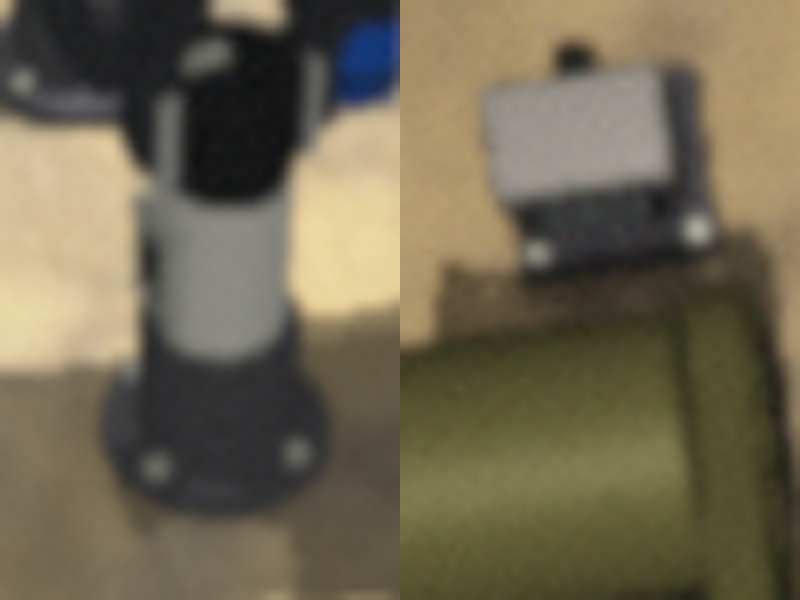

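```bash
python3 - <<'E'
from h import *
S=np.mean([get_image('side').astype(float) for _ in range(6)],0)
g=S[201:212,329:345].mean(2).astype(int);print(g)
for th in (95,105,115): print(rib('side',S,(331,202,341,211),th))
print('hand',toplane('side',np.array([[228,45],[185,72]])/8+[309.56,199.56],.1645))
b=toplane('top',np.array([[538-400,252],[697-400,230]])/8+[235.56,139.56],.009);print(b,b.mean(0))
h=toplane('top',np.array([[487,92],[660,68],[677,182],[504,203]])/8-[50,0]+[235.56,139.56],.11);print(h,h.mean(0))
E
```

```text
[[ 30  31  31  32  34  37  58 103 141 153 153 158 167 174 174 155]
 [ 30  30  30  31  33  33  48  74 100 105 107 114 125 136 142 133]
 [ 31  31  32  30  32  33  34  43  52  55  54  57  69  83  95  88]
 [ 29  30  30  33  33  39  44  52  53  41  27  26  28  39  47  45]
 [ 31  33  32  32  46  61  74  84  81  64  38  23  23  24  24  20]
 [ 31  32  33  43  68  88  97 104  97  78  45  24  17  19  23  23]
 [ 33  31  36  54  80  97 102 100  90  69  43  25  21  21  21  23]
 [ 35  31  35  54  78  83  79  72  64  48  31  21  20  21  20  21]
 [ 32  32  35  44  56  56  47  42  34  29  23  22  20  17  24  22]
 [ 31  37  39  39  36  30  29  19  25  21  18  21  21  22  22  20]
 [ 42  53  60  50  32  20  22  22  18  22  25  23  24  21  22  20]]
(array([0.4629, 0.1243]), np.float64(-138.01542789491415), np.float64(0.009847704135610737), array([0.0052, 0.0086]), array([335.555 , 206.4642]))
(array([0.4538, 0.1065]), np.float64(174.23884682635497), np.float64(0.008157354119474599), array([0.0023, 0.0084]), array([338.9025, 201.7904]))
(array([0.4514, 0.1064]), np.float64(167.9860344550056), np.float64(0.0030301911631988817), array([0.0018, 0.003 ]), array([339.9061, 201.7254]))
hand [[0.4567 0.1196 0.1645]
 [0.4701 0.132  0.1645]]
[[0.5824 0.1712 0.009 ]
 [0.5913 0.1158 0.009 ]] [0.5868 0.1435 0.009 ]
[[0.6142 0.1753 0.11  ]
 [0.6232 0.1198 0.11  ]
 [0.5858 0.113  0.11  ]
 [0.5778 0.1682 0.11  ]] [0.6003 0.1441 0.11  ]
```

```bash
python3 - <<'E'
from h import *
a=np.array([.4565,.1168,.01])
for th in (5,10,15,20,25,35):
    t=np.radians(th);n=np.array([np.cos(t),np.sin(t),0]);y=np.array([-n[1],n[0],0])
    P=[a+n*.0255+y*s*.013+[0,0,z] for z in(.096,.056) for s in(-1,1)]
    R=[a+n*r+y*s*.003+[0,0,.1545] for r,s in((0,1),(.02,1),(.02,-1),(0,-1))]
    print(th,'plate',((proj('side',P)-[309.56,199.56])*8).round(0).tolist(),'rib',((proj('side',R)-[309.56,199.56])*8).round(0).tolist())
# body edges
S=np.mean([get_image('side').astype(float) for _ in range(6)],0)
print(S[222:244:2,323:350].mean(2).astype(int))
E
```

```text
5 plate [[134.0, 169.0], [145.0, 224.0], [132.0, 265.0], [143.0, 321.0]] rib [[230.0, 45.0], [162.0, 50.0], [160.0, 38.0], [226.0, 33.0]]
10 plate [[132.0, 174.0], [150.0, 228.0], [130.0, 270.0], [148.0, 326.0]] rib [[230.0, 45.0], [164.0, 54.0], [160.0, 41.0], [226.0, 33.0]]
15 plate [[130.0, 179.0], [156.0, 232.0], [128.0, 276.0], [154.0, 330.0]] rib [[231.0, 45.0], [167.0, 57.0], [160.0, 45.0], [225.0, 33.0]]
20 plate [[129.0, 184.0], [162.0, 236.0], [127.0, 281.0], [160.0, 334.0]] rib [[232.0, 45.0], [170.0, 60.0], [162.0, 49.0], [224.0, 33.0]]
25 plate [[129.0, 189.0], [169.0, 240.0], [127.0, 286.0], [166.0, 337.0]] rib [[233.0, 45.0], [173.0, 64.0], [163.0, 52.0], [223.0, 34.0]]
35 plate [[130.0, 200.0], [183.0, 245.0], [129.0, 297.0], [180.0, 343.0]] rib [[234.0, 44.0], [181.0, 69.0], [168.0, 59.0], [222.0, 34.0]]
[[189 188 186 175 155 132 111 105  98  68  34  23  20  21  25  23  23  23
   22  20  22  39  82 134 174 188 188]
 [190 190 181 161 140 129 120 114 106  91  72  54  41  31  30  28  28  34
   37  47  66  88 115 152 184 194 196]
 [188 189 177 151 117 106 109 114 120 123
[... 276 characters left out ...]
 137 167 195 203 204]
 [186 185 179 153  97  49  59  89 109 119 127 133 135 135 136 136 137 135
  134 132 131 128 138 170 195 201 203]
 [178 179 174 149  97  61  65  93 110 122 128 133 135 137 139 137 137 136
  134 132 130 129 143 176 196 200 203]
 [179 181 178 161 126  93  81  95 110 120 129 132 134 136 137 137 137 137
  134 133 129 126 132 159 186 197 201]
 [183 183 184 164 120  86  84  96 111 120 129 134 135 136 137 136 136 135
  134 132 129 123 110 104 139 174 188]
 [179 181 179 158 107  61  66  86 107 118 130 134 135 136 135 137 137 135
  133 130 125 114  88  67  88 114 127]
 [184 185 186 166 110  55  52  70  95 113 126 132 136 135 136 139 135 131
  127 119 103  81  60  56  72  92 101]]
```

```bash
cat > fit.py <<'E'
from h import *
from scipy.optimize import least_squares
z=np.load('avg0.npz');K=12
def render(cam,x,y,th,box,sig):
    t=np.radians(th);n=np.array([np.cos(t),np.sin(t),0]);m=np.array([-n[1],n[0],0]);a=np.array([x,y,0])
    x0,y0,x1,y1=box
    def poly(Ps,canvas):
        uv=(proj(cam,np.array(Ps))-[x0-.5,y0-.5])*K
        h=cv2.convexHull(uv.astype(np.float32))
        cv2.fillConvexPoly(canvas,np.round(h*16).astype(np.int32),1.,shift=4)
    C=[(0,1),(.0195,1),(.0195,-1),(0,-1)]
    top=[a+n*r+m*s*.003+[0,0,.1645] for r,s in C];bot=[p-[0,0,.0045] for p in top]
    out=[]
    for P in (top,top+bot):
        c=np.zeros(((y1-y0)*K,(x1-x0)*K),np.float32);poly(P,c)
        c=cv2.GaussianBlur(c,(0,0),sig*K);out.append(cv2.resize(c,(x1-x0,y1-y0),interpolation=cv2.INTER_AREA))
    return out[0],out[1]-out[0]
for cam,im,box in(('top',z['T'],(254,203,272,218)),('side',z['S'],(331,200,348,216))):
    x0,y0,x1,y1=box;g=im[y0:y1,x0:x1].mean(2)
    vv,uu=np.mgrid[y0:y1,x0:x1];P=toplane(cam,np.c_[uu.ravel(),vv.ravel()],.1645)[:,:2]
    def f(p,full=False):
        A=render(cam,p[0]/1e3,p[1]/1e3,p[2],box,p[3])
        w=(np.hypot(*(P-[.4565,.117]).T)<.0165)
        M=np.c_[np.ones(w.sum()),A[0].ravel()[w],A[1].ravel()[w]];b=g.ravel()[w]
        c=np.linalg.lstsq(M,b,rcond=None)[0]
        return (M@c-b,c) if full else M@c-b
    for t0 in(110,123):
        r=least_squares(f,[456.5,117,t0,.8],x_scale=[1,1,3,.2],diff_step=[2e-4,1e-3,3e-3,.05])
        print(cam,r.x,np.sqrt(np.mean(r.fun**2)),f(r.x,True)[1])
E
python3 fit.py
```

```text
top [456.1898 117.3232 119.648    1.0684] 4.806247653413821 [ 45.9912 185.4621 390.0484]
top [456.525  117.6341 121.083    1.0545] 4.6950159820821495 [ 45.9959 174.0086 488.0671]
side [457.4818 118.0594 123.9869   0.89  ] 28.868264946872873 [ 77.0412 212.7265 -53.6076]
side [456.1663 116.6006 124.7872   0.4895] 28.238329108281434 [ 76.2487 133.7055 109.9105]
```

```bash
sed -i 's/uu.ravel(),vv.ravel()\],.1645/uu.ravel(),vv.ravel()],.162/; s/<.0165/<RR/; s/M=np.c_\[.*\];b=/M=np.c_[np.ones(w.sum()),(A[0]+WW*A[1]).ravel()[w]];b=/' fit.py
sed -i 's/    for t0 in(110,123):/    for WW,RR in((.5,.014),(.5,.0165),(.9,.014),(.9,.0165)):\n        t0=118/; s/print(cam,/print(cam,WW,RR,/' fit.py; python3 fit.py
```

```text
top 0.5 0.014 [456.2283 116.893  121.3981   1.1304] 3.399858935486241 [ 44.3741 215.7281]
top 0.5 0.0165 [455.9993 116.9065 120.0703   1.1492] 4.493969730467836 [ 45.4314 217.3636]
top 0.9 0.014 [456.5388 117.0502 122.3598   1.1008] 3.4288721992428988 [ 44.3884 205.5221]
top 0.9 0.0165 [456.0148 116.9695 119.7572   1.1294] 4.445265926533863 [ 45.4702 209.5379]
side 0.5 0.014 [456.9187 116.3749 124.8146   0.8239] 11.298034925712393 [ 53.4981 199.7029]
side 0.5 0.0165 [456.7476 116.662  124.5194   0.734 ] 17.07866457069096 [ 59.6043 185.2844]
side 0.9 0.014 [456.7547 115.9174 125.686    0.702 ] 10.867730131360416 [ 53.8639 165.0724]
side 0.9 0.0165 [456.3515 115.8914 123.6071   0.6318] 16.73437088496487 [ 59.5138 154.4485]
```

Current heading is about 21°, and the window lies at about 12° from the cartridge axis. I'll turn another 9° and then hold for over 1.5 s.

Call:
arm_command(moves=[0, 0, 0, 0, 0, 0.05, 2, 0, 0, 0, 0, 0, 0.06, 2, 0, 0, 0, 0, 0, 0.05, 2, 0, 0, 0, 0, 0, 0, 2, 0, 0, 0, 0, 0, 0, 2])

```text
t: 9.35
position: [0.4566, 0.1167, 0.119]
ee_rot: [179.9, 0.0, 100.9]
wrist_force: [-0.5, -0.8, 6.3]
opening: 0.0389
grip_force: 60.0
```

```bash
python3 - <<'E'
from h import *
s=readout.sense();print(s['t'],s['position'],s['ee_rot'],s['wrist_force'],s['joints'])
S=np.mean([get_image('side').astype(float) for _ in range(5)],0)
print(S[226:244:2,323:335].mean(2).astype(int))
c=S[202:266,312:364,::-1].astype(np.uint8)
cv2.imwrite('pics/a6.png',cv2.resize(c,None,fx=9,fy=9,interpolation=cv2.INTER_CUBIC))
E
```

```text
9.35 [0.4566 0.1167 0.119 ] [179.9093   0.0191 100.9207] [-0.5216 -0.7562  6.344 ] [  9.8967  14.8016 106.5107  -0.0205  58.5966  -1.0133]
[[188 187 184 165 124 103 109 114 122 124 125 118]
 [185 185 181 157 110  87  99 113 124 129 131 133]
 [186 185 177 150  98  69  93 115 129 130 130 133]
 [187 184 177 150  96  66  94 114 122 126 129 134]
 [178 180 173 147 107  85 100 113 118 126 131 133]
 [179 180 182 169 133  99  99 111 118 127 131 134]
 [183 185 182 165 118  87  99 112 118 127 132 134]
 [180 180 179 160 107  66  84 102 118 127 131 134]
 [183 187 186 167 110  56  56  74  99 119 127 133]]
```

View pics/a6.png

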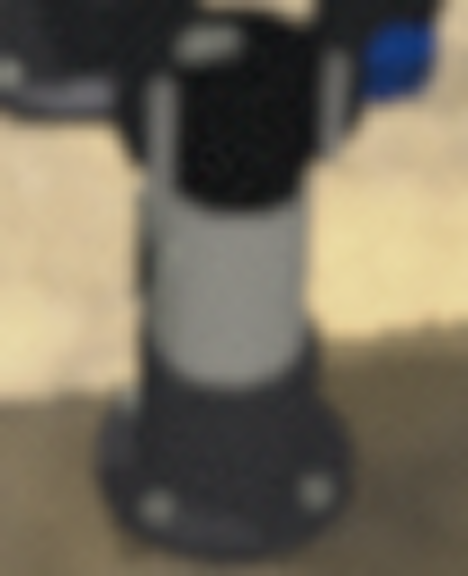

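The dark plate face now shows as a 2.7 px sliver at side columns 326.5–329.2. The model gives 2.6 px at a heading of 12°, so it faces the window. Now the hold.

Call:
arm_command(moves=[0, 0, 0, 0, 0, 0, 2, 0, 0, 0, 0, 0, 0, 2, 0, 0, 0, 0, 0, 0, 2, 0, 0, 0, 0, 0, 0, 2, 0, 0, 0, 0, 0, 0, 2])

```text
t: 10.02
position: [0.4566, 0.1167, 0.119]
ee_rot: [179.9, 0.0, 100.9]
wrist_force: [-0.3, -1.8, 6.2]
opening: 0.0391
grip_force: 60.0
```

Call:
arm_command(moves=[0, 0, 0, 0, 0, 0, 2, 0, 0, 0, 0, 0, 0, 2, 0, 0, 0, 0, 0, 0, 2, 0, 0, 0, 0, 0, 0, 2, 0, 0, 0, 0, 0, 0, 2])

```text
t: 10.43
position: [0.4566, 0.1167, 0.119]
ee_rot: [179.9, 0.0, 100.9]
wrist_force: [-0.2, -1.7, 6.4]
opening: 0.0388
grip_force: 60.0
```

Call:
arm_command(moves=[0, 0, 0, 0, 0, 0, 2, 0, 0, 0, 0, 0, 0, 2, 0, 0, 0, 0, 0, 0, 2, 0, 0, 0, 0, 0, 0, 2, 0, 0, 0, 0, 0, 0, 2])

```text
t: 10.85
position: [0.4566, 0.1167, 0.119]
ee_rot: [179.9, 0.0, 100.9]
wrist_force: [-0.1, -2.5, 6.2]
opening: 0.0386
grip_force: 60.0
```

Call:
arm_command(moves=[0, 0, 0, 0, 0, 0, 2, 0, 0, 0, 0, 0, 0, 2, 0, 0, 0, 0, 0, 0, 2, 0, 0, 0, 0, 0, 0, 2, 0, 0, 0, 0, 0, 0, 2])

```text
t: 11.27
position: [0.4566, 0.1168, 0.119]
ee_rot: [179.9, 0.0, 100.9]
wrist_force: [0.3, -0.8, 6.4]
opening: 0.0392
grip_force: 60.0
```

Call:
arm_command(moves=[0, 0, -0.5, 0, 0, 0, 2, 0, 0, -0.8, 0, 0, 0, 2, 0, 0, -0.8, 0, 0, 0, 2, 0, 0, -0.8, 0, 0, 0, 2, 0, 0, -0.8, 0, 0, 0, 2])

```text
t: 11.68
position: [0.4561, 0.1168, 0.1563]
ee_rot: [180.0, 0.0, 100.9]
wrist_force: [2.6, -2.6, -5.6]
opening: 0.0389
grip_force: 61.0
```

Call:
arm_command(moves=[0, 0, -1, 0, 0, 0, 2, 0, 0, -1.5, 0, 0, 0, 2, 0, 0, -1.5, 0, 0, 0, 2, 0, 0, -1.5, 0, 0, 0, 2, 0, 0, -1.5, 0, 0, 0, 2])

```text
t: 12.1
position: [0.4555, 0.117, 0.2266]
ee_rot: [-179.9, -0.0, 100.9]
wrist_force: [0.6, 0.7, -2.4]
opening: 0.0385
grip_force: 61.5
```

Call:
arm_command(moves=[0, 0, -1.5, 0, 0, 0, 2, 0, 0, -1.5, 0, 0, 0, 2, 0, 0, -1.1, 0, 0, 0, 2, 0, 0, -1, 0, 0, 0, 2, 0, 0, 0, 0, 0, 0, 2])

```text
t: 12.52
position: [0.4563, 0.117, 0.2783]
ee_rot: [179.9, -0.0, 100.9]
wrist_force: [-0.2, 0.4, -2.8]
opening: 0.0387
grip_force: 61.7
```

Call:
arm_command(moves=[0, 0, 0, 0.03, 0, 0, 2, 0, 0, 0, 0.05, 0, 0, 2, 0, 0, 0, 0.06, 0, 0, 2, 0, 0, 0, 0.06, 0, 0, 2, 0, 0, 0, 0.06, 0, 0, 2])

```text
t: 12.93
position: [0.4558, 0.1168, 0.2758]
ee_rot: [-164.9, -0.0, 100.9]
wrist_force: [0.5, 0.1, -3.3]
opening: 0.0387
grip_force: 61.5
```

```bash
python3 - <<'E'
from h import *
s=readout.sense();print(s['t'],s['position'],s['ee_rot'],s['wrist_force'],s['joints'],s['opening'])
E
```

```text
12.9333 [0.4558 0.1168 0.2758] [-164.883    -0.0131  100.9449] [ 0.4909  0.1432 -3.3363] [10.0325 13.6842 86.7451 -0.226  94.686  -0.9028] 0.0387091943159425
```

Tilting inward as planned, with j5 mid-range.

Call:
arm_command(moves=[0, 0, 0, 0.06, 0, 0, 2, 0, 0, 0, 0.06, 0, 0, 2, 0, 0, 0, 0.06, 0, 0, 2, 0, 0, 0, 0.06, 0, 0, 2, 0, 0, 0, 0.06, 0, 0, 2])

```text
t: 13.35
position: [0.456, 0.1169, 0.2757]
ee_rot: [-147.7, -0.0, 100.9]
wrist_force: [0.3, -0.1, -3.4]
opening: 0.039
grip_force: 61.8
```

Call:
arm_command(moves=[0, 0, 0, 0.06, 0, 0, 2, 0, 0, 0, 0.06, 0, 0, 2, 0, 0, 0, 0.06, 0, 0, 2, 0, 0, 0, 0.04, 0, 0, 2, 0, 0, 0, 0, 0, 0, 2])

```text
t: 13.77
position: [0.4561, 0.1169, 0.2744]
ee_rot: [-135.0, -0.0, 100.9]
wrist_force: [-0.7, 0.2, -4.2]
opening: 0.039
grip_force: 61.8
```

Call:
arm_command(moves=[0, 0, 0, 0, 0, 0, 2, 0, 0, 0, 0, 0, 0, 2, 0, 0, 0, 0, 0, 0, 2, 0, 0, 0, 0, 0, 0, 2, 0, 0, 0, 0, 0, 0, 2])

```text
t: 14.18
position: [0.456, 0.1168, 0.2766]
ee_rot: [-135.4, -0.0, 100.9]
wrist_force: [1.1, -1.0, -4.0]
opening: 0.039
grip_force: 61.8
```

```bash
python3 - <<'E'
from h import *
from scipy.spatial.transform import Rotation as R
s=readout.sense();print(s['t'],s['position'],s['ee_rot'],s['joints'],s['opening'])
zt=R.from_euler('xyz',s['ee_rot'],degrees=True).as_matrix()[:,2];f=np.array(s['position'])+.109*zt
print(zt,f,proj('side',[f,f-.15*zt]))
S=get_image('side');T=get_image('top')
cv2.imwrite('pics/a7.png',np.hstack([cv2.resize(im[80:280,220:420,::-1],None,fx=2,fy=2) for im in(S,T)]))
E
```

```text
14.1833 [0.456  0.1168 0.2766] [-135.3745   -0.0012  100.9444] [ 10.1865  30.2058  72.3208  -0.6274 122.0949  -0.8736] 0.03897058283968015
[-0.6897 -0.1334 -0.7117] [0.3808 0.1023 0.199 ] [[370.3026 188.4974]
 [327.3053 154.357 ]]
```

View pics/a7.png

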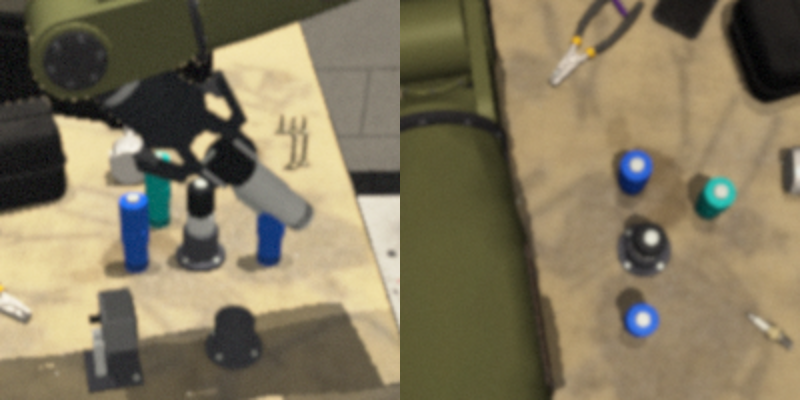

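The nest is empty and the cartridge is held at about 45°. Its foot is at side (370,187), against a predicted (370,188), which puts it at z ≈ 0.20. The spare is untouched.

Call:
arm_command(moves=[0, 0, 0, 0, 0, 0, 2, 0, 0, 0, 0, 0, 0, 2, 0, 0, 0, 0, 0, 0, 2, 0, 0, 0, 0, 0, 0, 2, 0, 0, 0, 0, 0, 0, 2])

```text
t: 14.7
position: [0.4561, 0.1168, 0.2763]
ee_rot: [-135.3, -0.0, 100.9]
wrist_force: [0.3, -0.4, -3.2]
opening: 0.0386
grip_force: 61.8
```

```bash
python3 -c "
from workcell import *
print(arm.close_job())"
```

```text
the job is handed in; nothing more can be done
None
```

Job handed in at about 15 s: the plate was turned to the reader window (heading good to an estimated 3°) and held still for about 2 s, then the cartridge was drawn out and is held still at about 45° with its foot about 20 cm above the table; the spare and everything else were left alone.

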